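# Set the sample tube between the references and hold the comparator's hold-to-run paddle

### The arm

A 6-joint arm with a two-finger parallel gripper is mounted at the origin on a cart in front of the work surface, level with it; the furniture and walls round the work are solid. World frame = base frame: x ahead of the robot, y to its left, z up, the work surface at z = 0. Lengths are in m, angles in rad, forces in N, time in s.
With the tool pointing down it reaches from about 0.375 to 0.9 m from the base axis. Payload 3.1 kg.
Tool frame: the origin (TCP) lies at the very end of the fingers, on their centre line; the grasp point (between the pads) lies 19 mm behind it (manip.hold_point_z is the distance from the TCP to the grasp point, in m); y points along the fingers, z is the direction in which the jaws open and shut, and the axes are right-handed (so a half turn about y gives the same grasp; the last joint's range is limited). The gripper opens to 85 mm and grips with 20 to 120 N. Pads are 22 mm wide; open, the fingers measure 114 mm over their backs; the gripper's body (76 mm by 85 mm) begins 54 mm behind the grasp point. The pads swing forward as they close: fully open they stand 13 mm farther back than shut.
Start: joints at [1.002, 0.527, 1.433, -0, 1.181, -0.178], TCP at [0.237, 0.578, 0.231] pointing down, gripper open.
Joint ranges: [-3.08, 3.08], [-0.75, 2.2], [0.22, 2.44], [-1.43, 4.57], [0, 2.65], [-2.85, 2.85]. Speed limits (rad/s): [2.79, 2.79, 3.14, 3.14, 3.14, 3.14].

### API

Orientations are given as a unit quaternion [x, y, z, w].
In Python, from station import manip, eyes, workorder gives the robot as it stands. The module is installed in compiled form; this text tells all that it offers.
- The arm moves only by the shell command python3 -m jog 'ROWS' [OPENING] [FORCE]. ROWS is JSON, a list of rows, each a list of 2 entries, a list of its own where there are three numbers: the shift along the tool's x, y, z in cm, then the turn about the tool's y in rad. A call has 1 to 20 rows; each row is the pose to reach, as a shift and turn from the pose commanded when the call began, along the tool's axes at that moment; what a row does not reach only later rows make up. A row lasts 1/12 s, in which the tool goes at most 41.7 mm and 7.16 degrees, less where a joint would pass 70% of its speed; a pose out of reach is approached as far as the arm can. A call with a gripper value outside its range is refused whole. OPENING is the finger opening in cm, from 0 to 8.54, set as the call begins (- or left out, the last holds). The fingers move at their own pace and stop on an object; FORCE is the grip in N (left out, the last holds). Time passes only in rows, so rows that repeat a pose let the fingers close. It gives the time, the measured TCP pose, the force and the opening at its end, in the units of the state.
- manip.sense(): the state, without advancing time (a new reading comes with each control period).
- eyes.snapshot(name): name is "scene" or "top" or "wrist"; returns a dict with "frame" (480x640x3 uint8, red, green, blue), "vfov" (degrees; the focal length in pixels is half the picture's height over the tangent of half this angle, whatever the lens; pixels are square), "cx", "cy" (the principal point, pixels), "k1" (the pictures are not rectified: a ray, as slopes to the right and down, at radius r is drawn at 1 + k1 r^2 times it, then the intrinsics apply), "rvec" (rotation vector, rad) and "tvec" (3), from world to camera coordinates, as OpenCV has them. Camera axes: x right, y down, z forward; pixel columns grow to the right and rows downward; lengths in m; the calibration is good to about 2 mm. A picture is of the moment at which its call begins. There is no depth.
- workorder.sign_off(): hands the job in, once; it reports no verdict.
The state is a dict: "t": time; "q": joint angles; "qd": joint speeds; "tau": joint torques, N m; "tcp_pos": TCP position; "tool_rot": TCP orientation; "force": force on the tool from outside, world axes, zero at the start; "ft_torque": the same for the moment, N m; "finger_gap": opening from 0.0 (shut) to 1.0 (fully open).
Only numpy, scipy, OpenCV 4.12 (cv2) and the standard library are available. Lean on these libraries where they do the work, as an engineer would, in place of code of your own. Each camera call takes 0.05 s, during which the arm holds its last target. There are 200 camera calls.

### The job

Stand the blue-capped sample tube upright on the worktop midway between the two green-capped reference tubes and in line with them, in front of the backlight, and let go of it. Then press the black spring paddle of the hold-to-run switch down with the closed fingertips to the middle of its travel (the paddle level, its yellow pointer in the green band), never down to its bottom stop, and finish while still holding it there. Leave the reference tubes and the other things near the work where they stand.

Things in the scene. Friction and masses are not known exactly. Their poses are not given: they have to be found in the camera images.
- sample: the tube to move: capped 50 ml centrifuge tube with a BLUE screw cap, standing free on its flat skirt, 30 to 45 g. 111 mm tall; white body 27 mm across from z 0 to 94 mm, cap 34 mm across above that. Origin: centre of its underside; z up along the tube.
- ref_a: reference tube with a GREEN cap, left end of the row as seen from the robot; same sizes as the sample tube, loose. Origin: centre of its underside. The two reference tubes stand 200 to 220 mm apart, each 90 mm in front of the backlight's middle plane. Leave it.
- ref_b: reference tube with a GREEN cap, right end of the row; otherwise as ref_a. Leave it.
- backlight: fixed upright light panel behind the row of reference tubes: white diffuser in an aluminium frame, 270 mm wide (its y) and 112 mm high, 16 mm thick, feet 70 mm deep. Origin: under its centre, on the worktop; its x points away from the tubes (the tubes' row is the line x = -90 mm in its frame), y along the panel, z up.
- amber_bottle: brown reagent bottle with a blue cap, 43 mm across, 83 mm tall, loose bystander near the sample tube (the two may stand either way round). Origin: centre of underside. Leave it.
- timer: white bench timer lying flat, 60 x 62 x 16 mm, loose bystander. Origin: centre of underside. Leave it.
- filter_carton: blue carton, 65 x 90 x 40 mm, loose bystander. Origin: centre of underside. Leave it.
- switch_box: fixed hold-to-run switch: grey base 165 (x) x 78 (y) x 24 mm high, front (-x) to the robot. Origin: centre of underside, z up. Two cheeks 74 mm high at x = +55 mm carry the paddle pivot, along y, 62 mm above the worktop; the paddle reaches from it to -x. Index plate beside the pad at x -79 to -45, y 35 to 40 mm, 92 mm high: white, green, red bands from the top down.
- paddle (a joint): angle of the black spring paddle, rad: 0 released (raised 0.18 rad above level), 0.18 = middle of travel (level), 0.36 = bottom stop; the green band is 0.12 to 0.24. A spring returns it to 0; on the pad it takes about 3 N to start, about 8 N at 0.18 and 13.5 N at the bottom stop.
- paddle_pad (a point): centre of the top face of the paddle's pad (pad 50 x 52 mm, 12 mm thick), 100 mm from the pivot; moves with the paddle. About 86 mm above the worktop when released, 68 mm when level, 50 mm at the bottom stop (10 mm of descent per 0.1 rad).

How it is judged:
On the way, in this order (a step that is already met when the one before it is completed fails the run):
1. the sample tube stands upright and released midway between the reference tubes, in their line (horizontal distance between sample and ref_a between 0.089 and 0.121 m and horizontal distance between sample and ref_b between 0.089 and 0.121 m and x of sample in the frame of backlight between -0.102 and -0.078 m and angle between sample's own z axis and vertical below 0.05 rad and height (world z) of sample below 0.005 m and linear speed of sample below 0.02 m/s and contact force between each of the fingers, the arm and sample below 0.05 N), for 0.3 s.
2. the fingertips hold the paddle in the green band (value of joint paddle between 0.12 and 0.24 rad and contact force between the fingers and switch_box above 2 N), for 0.5 s.
At the end, for the whole second after the job is handed in: sample upright, released, 89 to 121 mm from each reference tube and within 12 mm of their line; reference tubes upright within 12 mm of their start; fingers still press the paddle with over 2 N, in the green band (0.12 to 0.24 rad) (all of step 1 and all of step 2 and distance of each of ref_a, ref_b from where it was at the start of the episode below 0.012 m and angle between each of ref_a, ref_b's own z axis and vertical below 0.05 rad); the arm keeps its last pose, push and grip.
It fails at once if the paddle is pushed down to its bottom stop (beyond 0.335 rad) (value of joint paddle above 0.335 rad).
It fails at once if a reference tube is knocked over or shifted more than 12 mm (distance of any of ref_a, ref_b from where it was at the start of the episode above 0.012 m or angle between any of ref_a, ref_b's own z axis and vertical above 0.3 rad).
It fails at once if a bystander (amber bottle, timer, blue carton) is moved more than 20 mm or tipped (distance of any of amber_bottle, timer, filter_carton from where it was at the start of the episode above 0.02 m or angle between any of amber_bottle, timer, filter_carton's own z axis and vertical above 0.3 rad).
It also fails if it takes over 51 s, if anything falls off the work surface, if the arm or the gripper's body presses on something with over 40 N, if the wrist force passes 120 N, or if a joint passes its speed limit or range.

## Working session

There is one attempt and no reset: what is moved stays moved. The work goes in short steps, Python scripts to look and compute and a shell command to move; the robot and the scene stay as the last step left them, time stands still between calls to the robot, and variables do not carry over. Pictures are saved under pics/ and viewed, about 8 in all and at most 12, crops included, and the job is handed in when it is done.

```bash
mkdir -p pics
cat > h.py <<'E'
import numpy as np,cv2
from station import manip,eyes
from scipy.spatial.transform import Rotation as R
def snap(n):
    s=eyes.snapshot(n); cv2.imwrite
    return s
def save(s,f): cv2.imwrite('pics/'+f,s['frame'][:,:,::-1])
def ray(s,u,v):
    f=240/np.tan(np.radians(s['vfov'])/2)
    K=np.array([[f,0,s['cx']],[0,f,s['cy']],[0,0,1.]])
    p=cv2.undistortPoints(np.array([[[u,v]]],float),K,np.array([s['k1'],0,0,0.]))[0,0]
    M=cv2.Rodrigues(np.array(s['rvec'],float))[0]; t=np.array(s['tvec'],float).ravel()
    return -M.T@t, M.T@np.array([p[0],p[1],1])
def onz(s,u,v,z):
    c,d=ray(s,u,v); return c+d*(z-c[2])/d[2]
def blobs(s,lo,hi,amin=60):
    h=cv2.cvtColor(s['frame'],cv2.COLOR_RGB2HSV)
    m=cv2.inRange(h,np.array(lo),np.array(hi))
    n,l,st,c=cv2.connectedComponentsWithStats(m)
    return [(st[i].tolist(),c[i].round(1).tolist()) for i in range(1,n) if st[i][4]>amin]
E
python3 - <<'E'
from h import *
print(manip.sense()); print(manip.hold_point_z)
for n in('scene','top'):
    s=snap(n); save(s,n+'0.png'); print(n,ray(s,320,240),s['vfov'])
    np.savez('pics/'+n+'0.npz',**s)
    for nm,lo,hi in(('green',(40,80,50),(85,255,255)),('blue',(95,100,50),(130,255,255))): print(nm,blobs(s,lo,hi))
E
```

```text
{'t': 0.0, 'q': array([ 1.00248401e+00,  5.28454002e-01,  1.43393578e+00, -2.11270227e-05,
        1.18136468e+00, -1.78486640e-01]), 'qd': array([-0.00087364,  0.00062993, -0.00086941,  0.00188906, -0.00095615,
        0.00112485]), 'tau': array([ 1.13220543e-03, -4.42363966e+01, -1.78023523e+01, -1.49911116e-04,
        8.30896577e-03,  8.66775025e-06]), 'tcp_pos': array([0.2370912 , 0.57750119, 0.23033043]), 'tool_rot': array([ 0.69443171, -0.13722267,  0.13667792, -0.69300338]), 'force': array([ 0.19212414, -0.64755724, -0.28427129]), 'ft_torque': array([ 0.02256008, -0.05723675,  0.01911364]), 'finger_gap': 0.9954681699466549}
0.0187
scene (array([-0.68587668,  1.02260775,  1.02387142]), array([ 0.65893282, -0.55964777, -0.50303248])) 45.66867686625086
green [([524, 0, 16, 8, 83], [531.4, 3.1]), ([289, 244, 12, 10, 108], [294.7, 248.8]), ([234, 272, 10, 10, 84], [238.5, 276.3])]
blue [([450, 0, 27, 14, 251], [461.7, 4.7]), ([532, 14, 31, 10, 112], [545.4, 18.3]), ([403, 21, 12, 10, 91], [408.2, 25.4]), ([330, 25, 10, 8, 66], [334.1, 28.2]), ([465, 33, 13, 10, 86], [471.5, 37.4])
[... 609 characters left out ...]
92273334489857
green [([327, 7, 32, 3, 75], [342.4, 8.0]), ([375, 8, 42, 5, 98], [395.3, 9.5]), ([448, 11, 148, 12, 411], [523.6, 15.8]), ([602, 20, 38, 6, 101], [620.5, 22.4]), ([114, 115, 56, 46, 1152], [143.9, 139.0]), ([160, 230, 16, 15, 178], [167.5, 236.7]), ([247, 231, 15, 15, 171], [253.7, 237.7])]
blue [([521, 60, 38, 35, 592], [541.3, 77.8]), ([481, 145, 18, 20, 145], [492.2, 151.3]), ([310, 147, 76, 105, 3062], [349.2, 210.5]), ([430, 146, 72, 100, 3247], [459.9, 206.9]), ([595, 244, 45, 29, 887], [616.0, 258.2]), ([283, 263, 15, 15, 176], [290.1, 269.8]), ([353, 267, 12, 12, 109], [358.6, 272.5]), ([128, 275, 44, 32, 721], [152.5, 291.2]), ([568, 311, 9, 17, 71], [572.4, 318.8])]
```

View pics/scene0.png

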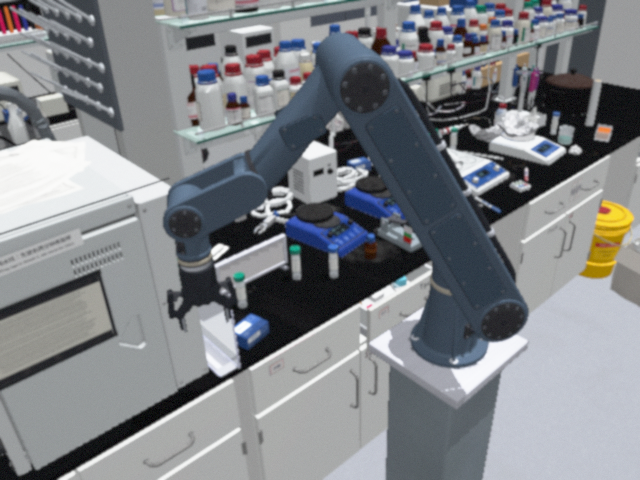

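View pics/top0.png

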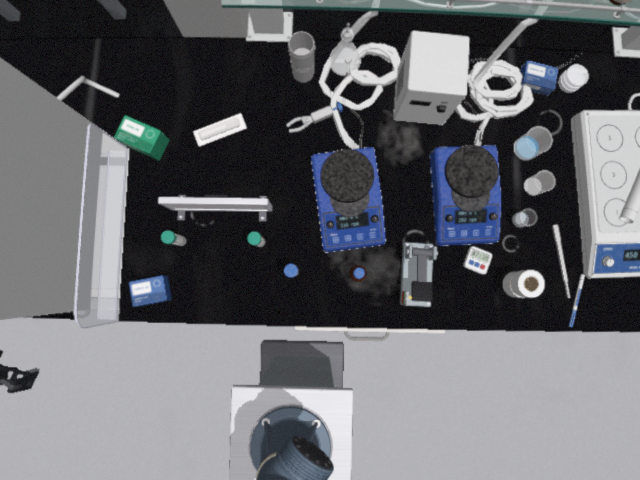

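Run:
```python
from h import *
T=dict(np.load('pics/top0.npz')); S=dict(np.load('pics/scene0.npz'))
def tri(a,b):
    c1,d1=ray(T,*a);c2,d2=ray(S,*b)
    k=np.linalg.lstsq(np.c_[d1,-d2],c2-c1,rcond=None)[0]
    p,q=c1+k[0]*d1,c2+k[1]*d2
    return (p+q)/2,np.linalg.norm(p-q)
for n,u,v,z in(('refa',167.5,236.7,.108),('refb',253.7,237.7,.108),('sam',290.1,269.8,.108),('amber',358.6,272.5,.083)): print(n,onz(T,u,v,z).round(4))
print('tri refa',tri((167.5,236.7),(238.5,276.3)),'refb',tri((253.7,237.7),(294.7,248.8)))
# timer, carton
for n,u,v,z in(('timer',479,261,.016),('carton',149,291,.04),('bl L',160,198,.112),('bl R',270,199,.112)): print(n,onz(T,u,v,z).round(4))
q=manip.sense()['tool_rot'];print(R.from_quat(q).as_matrix().round(3))
c=T['frame'][225:315,335:500];cv2.imwrite('pics/sw.png',cv2.resize(c[:,:,::-1],None,fx=4.8,fy=4.8,interpolation=cv2.INTER_CUBIC))
c=S['frame'][200:300,280:450];np.save
cv2.imwrite('pics/sc.png',cv2.resize(c[:,:,::-1],None,fx=4.5,fy=4.5,interpolation=cv2.INTER_CUBIC))
```

```text
refa [0.5298 0.3111 0.108 ]
refb [0.5326 0.0991 0.108 ]
sam [0.4569 0.0081 0.108 ]
amber [ 0.4551 -0.1598  0.083 ]
tri refa (array([0.5285416 , 0.30996719, 0.10633982]), np.float64(0.00431945411501255)) refb (array([0.53090097, 0.0972683 , 0.10805353]), np.float64(0.0049804597411340044))
timer [ 0.4945 -0.4856  0.016 ]
carton [0.3942 0.3757 0.04  ]
bl L [0.6247 0.334  0.112 ]
bl R [0.6282 0.0623 0.112 ]
[[ 0.925 -0.001  0.38 ]
 [-0.38  -0.002  0.925]
 [-0.    -1.    -0.002]]
```

View pics/sw.png

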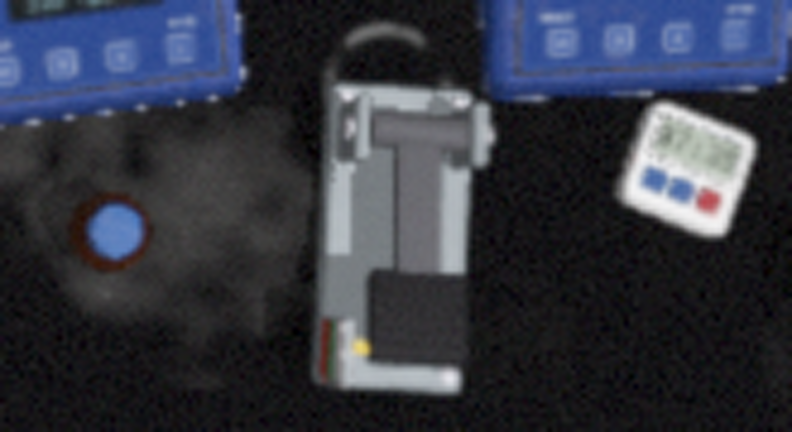

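The sample is the tube at top (290,270); the amber bottle, brown with a blue cap, is at (359,272). The switch pad centre is at about (422,291). All the sizes check out: the reference tubes are 212 mm apart and the panel is about 271 mm wide.

```bash
python3 -m jog '[[[42,0,-44.3],-0.39],[[42,0,-44.3],-0.39],[[42,0,-44.3],-0.39],[[42,0,-44.3],-0.39],[[42,0,-44.3],-0.39],[[42,0,-44.3],-0.39],[[42,0,-44.3],-0.39],[[42,0,-44.3],-0.39],[[42,0,-44.3],-0.39],[[42,0,-44.3],-0.39],[[42,0,-44.3],-0.39],[[42,0,-44.3],-0.39],[[42,0,-44.3],-0.39],[[42,0,-44.3],-0.39],[[42,0,-44.3],-0.39],[[42,0,-44.3],-0.39],[[42,0,-44.3],-0.39],[[42,0,-44.3],-0.39],[[42,0,-44.3],-0.39],[[42,0,-44.3],-0.39]]' 6.5 30
python3 - <<'E'
from h import *
s=manip.sense();print(s['t'],s['tcp_pos'],R.from_quat(s['tool_rot']).as_matrix().round(3))
w=snap('wrist');save(w,'w1.png')
for z in(.111,.104):
  for b,c in blobs(w,(95,100,50),(130,255,255),300): print(b,c,onz(w,*c,z).round(4))
t=snap('top');save(t,'t1.png')
E
```

```text
t: 1.77
tcp_pos: [0.4568, 0.0101, 0.2312]
tool_rot: [-0.707, -0.001, 0.001, 0.707]
force: [0.4, -0.2, 0.1]
finger_gap: 0.762
1.7667 [0.45676153 0.01012909 0.23120505] [[ 1.    -0.001 -0.002]
 [ 0.002  0.     1.   ]
 [-0.001 -1.     0.   ]]
[254, 173, 123, 112, 8518] [313.7, 232.4] [0.4612 0.0061 0.111 ]
[66, 189, 52, 42, 1622] [91.3, 209.2] [ 0.4455 -0.1413  0.111 ]
[50, 250, 221, 185, 8664] [186.5, 324.9] [ 0.5308 -0.0857  0.111 ]
[58, 277, 156, 80, 5643] [125.2, 313.4] [ 0.5217 -0.1287  0.111 ]
[254, 173, 123, 112, 8518] [313.7, 232.4] [0.4632 0.0061 0.104 ]
[66, 189, 52, 42, 1622] [91.3, 209.2] [ 0.4471 -0.1453  0.104 ]
[50, 250, 221, 185, 8664] [186.5, 324.9] [ 0.5346 -0.0882  0.104 ]
[58, 277, 156, 80, 5643] [125.2, 313.4] [ 0.5253 -0.1323  0.104 ]
```

View pics/w1.png

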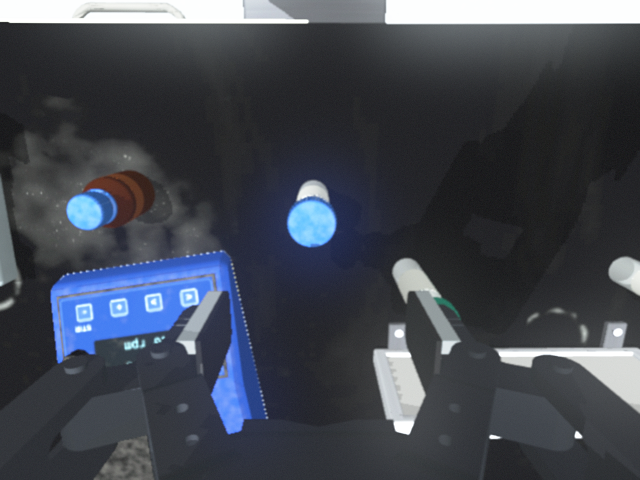

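The wrist view shows the sample's cap disc at (312,222), which is (0.458, 0.007), so it agrees with the top view. The way down is clear.

```bash
python3 -m jog '[[[0.1,4,-0.3],0],[[0.1,8,-0.3],0],[[0.1,12,-0.3],0],[[0.1,15,-0.3],0],[[0.1,17.8,-0.3],0],[[0.1,17.8,-0.3],0],[[0.1,17.8,-0.3],0],[[0.1,17.8,-0.3],0]]' 6.5 30
python3 -m jog '[[[0,0,0],0],[[0,0,0],0],[[0,0,0],0],[[0,0,0],0],[[0,0,0],0],[[0,0,0],0],[[0,0,0],0],[[0,0,0],0]]' 1.5 30
python3 -m jog '[[[0,-1,0],0],[[0,-2,0],0],[[0,-4,0],0],[[0,-7,0],0],[[0,-10,0],0],[[0,-13,0],0],[[0,-13,0],0],[[0,-13,0],0]]'
python3 - <<'E'
from h import *
w=snap('wrist');save(w,'w2.png')
E
```

```text
t: 2.53
tcp_pos: [0.4593, 0.006, 0.0543]
tool_rot: [0.707, 0.001, 0.0, -0.707]
force: [-0.4, 0.3, 0.2]
finger_gap: 0.762
t: 3.2
tcp_pos: [0.4599, 0.0055, 0.055]
tool_rot: [0.707, 0.001, 0.001, -0.707]
force: [0.1, -0.3, 6.1]
finger_gap: 0.345
t: 3.87
tcp_pos: [0.4598, 0.0055, 0.1856]
tool_rot: [0.708, 0.002, 0.002, -0.707]
force: [-0.8, -0.4, -0.4]
finger_gap: 0.346
```

View pics/w2.png

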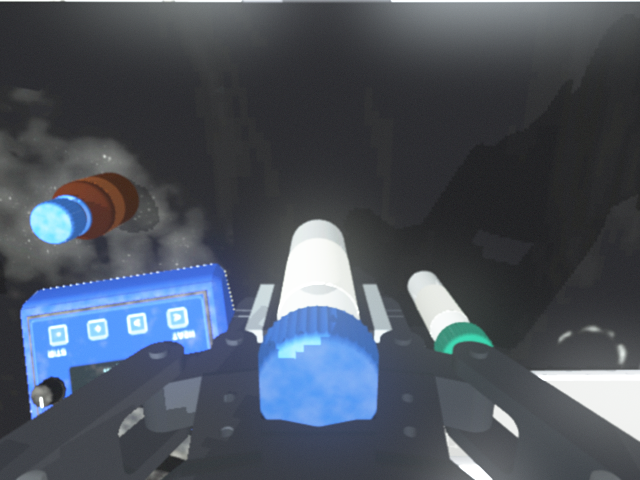

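Lifted: the tube is upright and centred between the pads, with the gap at about 29 mm. Carrying it to above the row.

```bash
python3 -m jog '[[[0,-2,0],0],[[0,-3,2],0],[[1,-3,4.5],0],[[2,-3,7.5],0],[[3,-3,10.5],0],[[4.5,-3,13.5],0],[[6,-3,16.5],0],[[7,-3,18.7],0],[[7.3,-3,19.9],0],[[7.3,-3,19.9],0],[[7.3,-3,19.9],0],[[7.3,-3,19.9],0],[[7.3,-3,19.9],0]]'
python3 - <<'E'
from h import *
s=manip.sense();print(s['t'],s['tcp_pos'],R.from_quat(s['tool_rot']).as_matrix().round(3))
w=snap('wrist');save(w,'w3.png')
t=snap('top');save(t,'t3.png')
for b,c in blobs(w,(40,80,50),(85,255,255),200): print(b,c,onz(w,*c,.108).round(4))
for b,c in blobs(t,(40,80,50),(85,255,255),100): print('top',b,c,onz(t,*c,.108).round(4))
E
```

```text
t: 5.0
tcp_pos: [0.5307, 0.2033, 0.2129]
tool_rot: [0.707, -0.001, -0.0, -0.707]
force: [-0.3, 0.1, -0.5]
finger_gap: 0.348
5.0 [0.53065927 0.20325274 0.21294438] [[ 1.    -0.002  0.001]
 [-0.001 -0.001  1.   ]
 [-0.002 -1.    -0.001]]
[453, 200, 62, 57, 2652] [483.8, 228.6] [0.5282 0.3071 0.108 ]
[123, 204, 62, 57, 2654] [153.3, 232.2] [0.5304 0.0974 0.108 ]
[492, 408, 27, 30, 360] [505.3, 420.8] [0.674  0.3389 0.108 ]
[462, 451, 30, 29, 351] [474.7, 468.3] [0.7173 0.321  0.108 ]
top [449, 11, 148, 12, 419] [525.0, 15.9] [ 1.1385 -0.5884  0.108 ]
top [597, 19, 43, 7, 114] [618.3, 22.4] [ 1.1384 -0.849   0.108 ]
top [114, 115, 55, 46, 1147] [143.8, 138.9] [0.7752 0.3867 0.108 ]
top [247, 231, 15, 15, 171] [253.6, 237.8] [0.5324 0.0994 0.108 ]
```

View pics/w3.png

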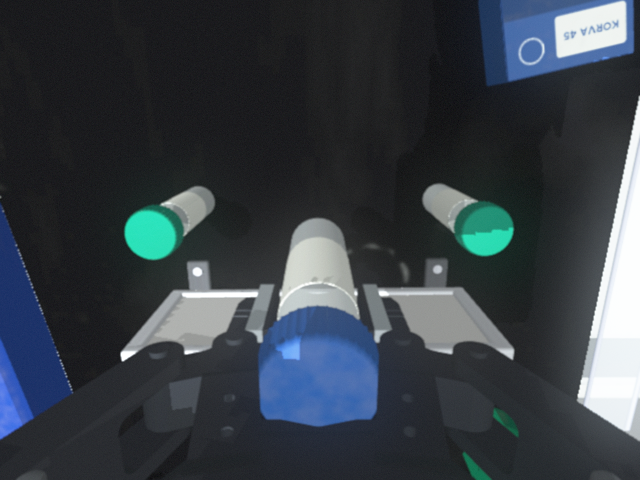

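The sample is now above the middle of the row: green caps at (153,232) and (484,229), the sample centred between them.

```bash
python3 -m jog '[[[0.15,3,0.05],0],[[0.15,6,0.05],0],[[0.15,9,0.05],0],[[0.15,11.5,0.05],0],[[0.15,13.5,0.05],0],[[0.15,14.7,0.05],0],[[0.15,15.2,0.05],0],[[0.15,15.5,0.05],0],[[0.15,15.7,0.05],0],[[0.15,15.8,0.05],0],[[0.15,15.8,0.05],0],[[0.15,15.8,0.05],0]]'
```

```text
t: 6.1
tcp_pos: [0.5337, 0.2054, 0.0563]
tool_rot: [-0.707, -0.001, -0.001, 0.707]
force: [-0.1, 0.0, 0.2]
finger_gap: 0.347
```

```bash
python3 -m jog '[[[0,0.1,0],0],[[0,0.15,0],0],[[0,0.2,0],0],[[0,0.2,0],0],[[0,0.2,0],0]]'
```

```text
t: 6.52
tcp_pos: [0.5348, 0.2055, 0.0553]
tool_rot: [-0.707, -0.002, -0.001, 0.707]
force: [-0.6, -0.3, 9.2]
finger_gap: 0.344
```

Contact at 9 N, so the tube is on the worktop. Releasing and withdrawing upward.

```bash
python3 -m jog '[[[0,-0.1,0],0],[[0,-0.1,0],0],[[0,-0.1,0],0],[[0,-0.1,0],0],[[0,-0.1,0],0],[[0,-0.1,0],0],[[0,-0.1,0],0],[[0,-0.1,0],0]]' 6
python3 -m jog '[[[0,-1,0],0],[[0,-2.5,0],0],[[0,-5,0],0],[[0,-8,0],0],[[0,-11,0],0],[[0,-14,0],0],[[0,-16,0],0],[[0,-16,0],0],[[0,-16,0],0]]'
python3 - <<'E'
from h import *
w=snap('wrist');save(w,'w4.png')
for b,c in blobs(w,(40,80,50),(85,255,255),900): print(b,c,onz(w,*c,.108).round(4))
for b,c in blobs(w,(95,100,50),(130,255,255),900): print('blue',b,c,onz(w,*c,.108).round(4))
E
```

```text
t: 7.18
tcp_pos: [0.533, 0.2052, 0.0541]
tool_rot: [0.707, -0.0, -0.0, -0.707]
force: [0.5, 1.0, -0.5]
finger_gap: 0.699
t: 7.93
tcp_pos: [0.5337, 0.2054, 0.2163]
tool_rot: [-0.707, -0.001, -0.001, 0.707]
force: [0.1, -0.5, -0.3]
finger_gap: 0.7
[449, 194, 60, 56, 2581] [478.7, 221.9] [0.5283 0.3071 0.108 ]
[121, 197, 61, 57, 2608] [151.0, 225.2] [0.5305 0.0974 0.108 ]
[474, 432, 63, 48, 2019] [498.5, 459.9] [0.7174 0.3433 0.108 ]
blue [475, 0, 155, 81, 6369] [530.6, 35.8] [0.4199 0.3241 0.108 ]
blue [290, 187, 78, 59, 2920] [326.2, 216.7] [0.5249 0.2096 0.108 ]
blue [0, 200, 64, 218, 7023] [20.8, 327.7] [ 6.038e-01 -6.000e-04  1.080e-01]
```

View pics/w4.png

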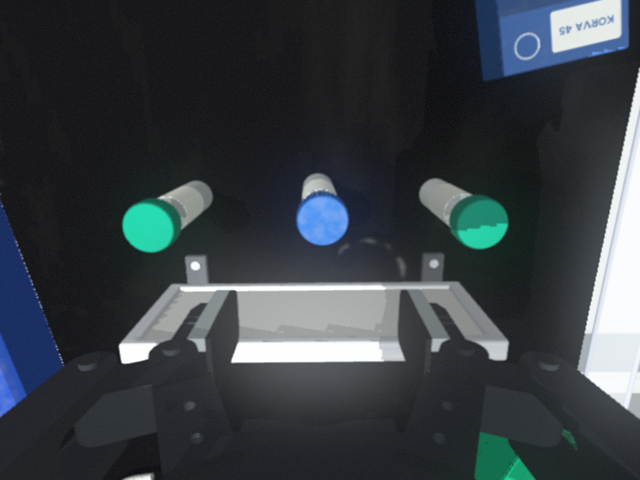

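The wrist view shows the sample upright, with its cap at (322,218) about 4–5 mm right of the middle and 3 mm off the line. Both are within tolerance, and the reference tubes haven't moved. Next, the paddle.

Run:
```python
from h import *
T=dict(np.load('pics/top0.npz'))
P=lambda u,v,z:onz(T,335+u/4.8,225+v/4.8,z).round(4)
print('pad',P(419,315,.086),[P(u,v,.086) for u,v in((370,270),(468,273),(370,360),(466,362))])
print('base front',P(318,388,.024),P(460,392,.024)); print('plate',P(338,350,.092))
print(manip.sense()['tcp_pos'])
```

```text
pad [ 0.4141 -0.3177  0.086 ] [array([ 0.4366, -0.2922,  0.086 ]), array([ 0.4362, -0.343 ,  0.086 ]), array([ 0.3906, -0.2926,  0.086 ]), array([ 0.3906, -0.3422,  0.086 ])]
base front [ 0.3727 -0.2777  0.024 ] [ 0.3721 -0.3551  0.024 ]
plate [ 0.3955 -0.2749  0.092 ]
[0.53268447 0.2052178  0.2147445 ]
```

```bash
python3 -m jog '[[[-2,0,-4],0],[[-3,0,-8],0],[[-4,0,-12],0],[[-5,0,-16],0],[[-6,0,-20],0],[[-7,0,-24],0],[[-8,0,-28],0],[[-9,0,-32],0],[[-10,0,-36],0],[[-11,0,-40],0],[[-12.1,0,-44],0],[[-12.1,0,-48],0],[[-12.1,0,-51],0],[[-12.1,0,-52.3],0],[[-12.1,1,-52.3],0],[[-12.1,4,-52.3],0],[[-12.1,7,-52.3],0],[[-12.1,7,-52.3],0],[[-12.1,7,-52.3],0],[[-12.1,7,-52.3],0]]' 0
python3 - <<'E'
from h import *
s=manip.sense();print(s['t'],s['tcp_pos'],s['finger_gap'],R.from_quat(s['tool_rot']).as_matrix().round(3))
w=snap('wrist');save(w,'w5.png')
E
```

```text
t: 9.65
tcp_pos: [0.4124, -0.3165, 0.1445]
tool_rot: [-0.707, -0.0, 0.001, 0.707]
force: [-0.3, -0.3, -0.6]
finger_gap: 0.002
9.65 [ 0.41238151 -0.31648764  0.14452207] 0.0020398239970036754 [[ 1.    -0.001 -0.002]
 [ 0.002  0.001  1.   ]
 [-0.001 -1.     0.001]]
```

View pics/w5.png

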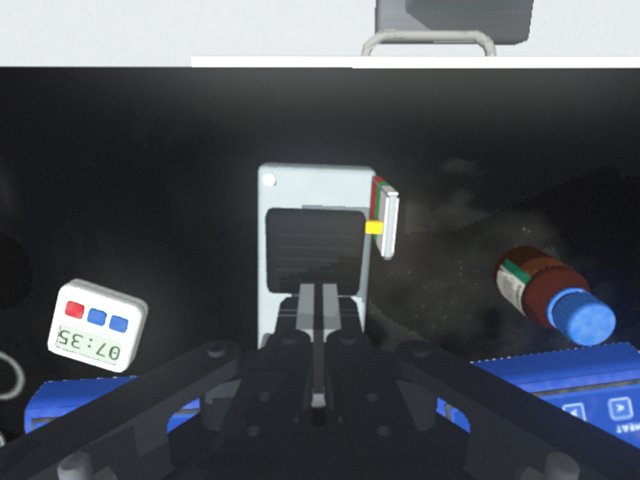

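The fingers at (318,285) are in line with the pad, which spans x 266–365, and clear of the index plate. I'll press down in small steps.

```bash
python3 -m jog '[[[0,2,0],0],[[0,4,0],0],[[0,5,0],0],[[0,5.5,0],0],[[0,6,0],0],[[0,6.3,0],0],[[0,6.6,0],0],[[0,6.9,0],0],[[0,7.1,0],0],[[0,7.1,0],0],[[0,7.1,0],0],[[0,7.1,0],0]]'
```

```text
t: 10.7
tcp_pos: [0.4117, -0.3179, 0.074]
tool_rot: [0.707, -0.0, -0.0, -0.707]
force: [-2.4, 0.9, 5.7]
finger_gap: -0.002
```

```bash
python3 -m jog '[[[0,0.2,0],0],[[0,0.4,0],0],[[0,0.6,0],0],[[0,0.6,0],0],[[0,0.6,0],0],[[0,0.6,0],0],[[0,0.6,0],0],[[0,0.6,0],0]]'
python3 - <<'E'
from h import *
s=manip.sense();print(s['tcp_pos'],s['force'])
w=snap('wrist');save(w,'w6.png');t=snap('top');save(t,'t6.png')
a=cv2.resize(w['frame'][160:280,240:420],None,fx=4,fy=4,interpolation=cv2.INTER_CUBIC)
cv2.imwrite('pics/w6c.png',a[:,:,::-1])
for b,c in blobs(t,(95,100,50),(130,255,255),50): print(b,c,onz(t,*c,.108).round(4))
for b,c in blobs(t,(40,80,50),(85,255,255),150): print('green',c,onz(t,*c,.108).round(4))
E
```

```text
t: 11.37
tcp_pos: [0.4114, -0.3179, 0.0682]
tool_rot: [0.707, -0.0, -0.001, -0.707]
force: [-4.2, 0.1, 7.2]
finger_gap: -0.003
[ 0.41135983 -0.3178975   0.06823672] [-4.15850366  0.10387558  7.17351878]
[521, 60, 38, 35, 575] [541.2, 78.1] [ 0.9658 -0.6237  0.108 ]
[481, 145, 18, 19, 143] [492.3, 151.3] [ 0.7655 -0.489   0.108 ]
[310, 146, 76, 106, 3051] [349.1, 210.3] [ 0.6058 -0.1317  0.108 ]
[430, 146, 72, 100, 3240] [459.9, 206.9] [ 0.6217 -0.4051  0.108 ]
[202, 232, 15, 16, 177] [209.2, 239.4] [0.5258 0.2078 0.108 ]
[595, 244, 45, 29, 889] [616.1, 258.3] [ 0.5039 -0.8041  0.108 ]
[353, 267, 12, 11, 87] [358.1, 272.0] [ 0.4557 -0.1563  0.108 ]
[128, 275, 44, 33, 724] [152.5, 291.2] [0.3961 0.341  0.108 ]
[568, 311, 9, 17, 72] [572.3, 318.8] [ 0.3526 -0.6859  0.108 ]
green [515.8, 15.4] [ 1.1383 -0.5634  0.108 ]
green [143.8, 139.0] [0.775  0.3867 0.108 ]
green [167.4, 236.8] [0.5296 0.3114 0.108 ]
green [253.5, 237.7] [0.5326 0.0996 0.108 ]
```

View pics/w6c.png

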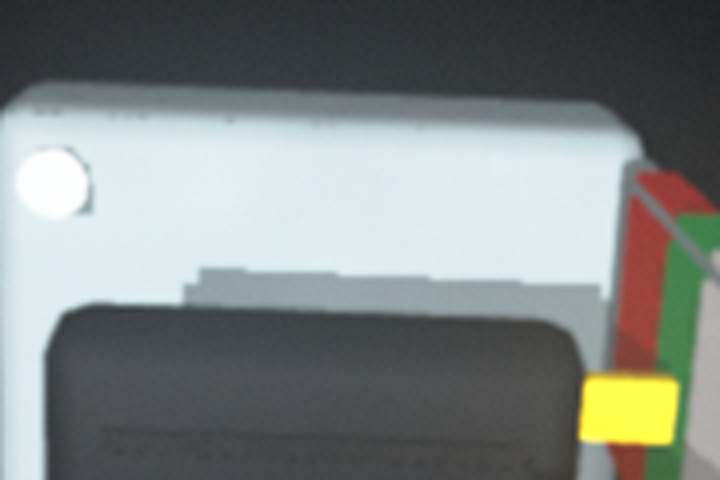

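The pointer is in the green band, tip height is 68 mm (level) and the force is about 8 N. I'll hold briefly so the 0.5 s is covered, then hand in.

```bash
python3 -m jog '[[[0,0,0],0],[[0,0,0],0],[[0,0,0],0],[[0,0,0],0],[[0,0,0],0],[[0,0,0],0],[[0,0,0],0],[[0,0,0],0],[[0,0,0],0],[[0,0,0],0]]' && python3 -c "
from station import workorder
print(workorder.sign_off())"
```

```text
t: 12.3
tcp_pos: [0.4114, -0.3179, 0.0683]
tool_rot: [0.707, -0.0, -0.001, -0.707]
force: [-5.5, -0.9, 6.7]
finger_gap: 0.001
the job is handed in; nothing more can be done
None
```

The blue-capped tube stands released between the two green-capped tubes. The closed fingertips are holding the paddle at about the middle of its travel. I handed the job in at 12.3 s; it reports no verdict.

- **Sample:** it looked upright in the wrist picture after I let go. The last top view puts it about 104 mm from ref_a and 108 mm from ref_b, and about 5 mm in front of their line. The wrist camera gave 3–4 mm in front of the line and distances of about 100 and 109 mm. The two cameras disagree by a few millimetres, but both are within the limits.
- **Other items:** the reference tubes and the carton showed no movement beyond 1 mm in the top view. The amber bottle's cap showed about half a pixel of change. I did not re-measure the timer; the arm touched nothing near it.
- **Paddle:** the fingertips were at 68.3 mm, which is the level position, and the yellow pointer showed in the green band. The wrist force was 6.7 N vertical, slightly under the expected 8 N, plus a 5.5 N sideways (x) component that I put down to friction. I did not press below this height, so the bottom stop was not approached.

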